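# Hold the free pen's gate open

### The arm

A 6-joint arm with a two-finger parallel gripper is mounted at the origin on the work surface. World frame = base frame: x ahead of the robot, y to its left, z up, the work surface at z = 0. Lengths are in mm, angles in rad, forces in N, time in s.
With the tool pointing down it reaches from about 275 to 750 mm from the base axis. Payload 10.2 kg.
Tool frame: the origin (TCP) lies at the very end of the fingers, on their centre line; the grasp point (between the pads) lies 19 mm behind it; z points along the fingers, y is the line along which they close (so a half turn about z gives the same grasp; the last joint's range is limited). The gripper opens to 85 mm and grips with 20 to 120 N. Pads are 22 mm wide; open, the fingers measure 114 mm over their backs; the gripper's body (76 mm by 85 mm) begins 54 mm behind the grasp point. The pads swing forward as they close: fully open they stand 13 mm farther back than shut.
Start: joints at [-1.512, 0.313, 1.498, -0, 1.331, -0.223], TCP at [145.981, -504.302, 231.294] pointing down, gripper open.
Joint ranges: [-2.94, 2.94], [-0.97, 2.17], [0.19, 2.56], [-1.23, 4.37], [0.02, 3.11], [-2.88, 2.88]. Speed limits (rad/s): [2.39, 2.39, 3.01, 3.14, 3.14, 3.14].

### API

Orientations are given as a unit quaternion [w, x, y, z].
In Python, from rig import monitor, eyes, job gives the robot as it stands. The module is installed in compiled form; this text tells all that it offers.
- The arm moves only by the tool send_rows, never from a script. Its argument "targets" is one flat list of numbers, 7 for each row, row after row: the turn, a rotation vector about the tool's x, y, z in degrees, then the shift along the tool's x, y, z in units of 60 mm (1.0 is 60 mm), then the opening, from -1 (shut) to 1 (fully open), so that 0 is half open. A call has 1 to 5 rows; each row shifts and turns the commanded pose from where the row before left it, along the tool's axes as they then stand; what a row does not reach is not made up. A row lasts 1/8 s, in which the tool goes at most 62.5 mm and 10.7 degrees, less where a joint would pass 70% of its speed; a pose out of reach is approached as far as the arm can. A call is refused whole if a number of a shift passes 1 or a number of a turn 10.7, either way. A call with a gripper value outside its range is refused whole. The fingers move at their own pace and stop on an object; "newtons" is the grip in N (left out, the last holds). Time passes only in rows, so rows that do not move let the fingers close. It gives the time, the measured TCP pose, the force, the opening and the grip force at its end, in the units of the state.
- monitor.sense(): the state, without advancing time (a new reading comes with each control period).
- eyes.capture(name): name is "scene" or "side" or "wrist"; returns a dict with "img" (384x512x3 uint8, red, green, blue), "K" (3x3 intrinsics, pixels), "R" (3x3) and "t" (3): a world point X has camera coordinates R X + t. Camera axes: x right, y down, z forward; pixel columns grow to the right and rows downward; lengths in mm; the calibration is good to about 2 mm. The wrist camera is an equidistant fisheye: a pixel r from the principal point sees the ray r / f radians off the axis. A picture is of the moment at which its call begins. There is no depth.
- job.finish_job(): hands the job in; it is judged then, once.
The state is a dict: "time_s": time; "joints": joint angles; "dq": joint speeds; "tau": joint torques, N m; "eef_pos": TCP position; "ee_rot": TCP orientation; "force": force on the tool from outside, world axes, zero at the start; "wrist_torque": the same for the moment, N m; "grip_width": opening from 0.0 (shut) to 1.0 (fully open); "grip_force": force on a finger pad.
Only numpy, scipy, OpenCV 4.12 (cv2) and the standard library are available. Lean on these libraries where they do the work, as an engineer would, in place of code of your own. Each camera call takes 0.05 s, during which the arm holds its last target. There are 200 camera calls.

### The job

The next animal goes into the free pen of the holding cage, the one with the blue water bowl; the pen with the nest box is occupied, so leave its catches and gate alone. On the free pen squeeze the two tabs of the yellow safety catch together until they stay, then those of the red catch, take the gate by its black handle, swing it out past its detent and hold it wide open, at least square to the cage front. Finish still gripping the handle, so that the handler can put the animal in, and do not shift the bowl, the nest box, the spray bottle, the tube rack or the wash bottle.

Things in the scene. Friction and masses are not known exactly. Their poses are not given: they have to be found in the camera images.
- cage: two-pen animal cage of steel wire on a grey tray, fixed to the bench: 260 deep (x), 380 wide (y), 180 high. Origin: centre of its underside; x points from the gates (front face, x = -130 mm, towards the robot) to the back, y to the left pen, z up. A latch plate, top at z = 180 mm, runs along the front of the roof and carries the catches; right half is the mirror image of the left
- water_bowl (a point): centre of the blue ceramic water bowl, 90 across, 40 high, seen through the wire roof; it stands in the free pen (left pen: cage y about +95 mm; right pen: -95 mm)
- nest_box (a point): centre of the wooden nest box, 120 x 110 x 83, in the other pen, the occupied one
- left_yellow_squeeze (a point): squeeze point of the left pen's yellow safety catch, fixed to the cage (axes as the cage's), 226 mm over the bench: midway between its two yellow tabs, upright plates 22 wide, 6 thick, 32 or more tall, tops at z = 240, one behind the other along cage x. Their outer faces stand 27 mm before and behind this point, 14 mm when squeezed home. Bolts around them reach z = 203 at most
- yellow_left (a joint): yellow safety catch of the left pen: 0 m home, 0.013 m when its two tabs, geared together, are squeezed fully towards each other (travel of each tab). Takes 4 to 9 N; past half way it clicks over and stays back by itself. Home, its nose stands behind the red bolt and blocks it
- left_red_squeeze (a point): squeeze point of the left pen's red main catch, fixed to the cage (axes as the cage's), 226 mm over the bench: midway between its two red tabs, upright plates 22 wide, 6 thick, tops at z = 240, side by side along cage y. Their outer faces stand 27 mm to either side of this point, 14 mm when squeezed home. Bolts around them reach z = 203 at most
- red_left (a joint): red main catch of the left pen: 0 m home (gate locked), 0.013 m when its two tabs, geared together, are squeezed fully towards each other (gate free). Takes 4 to 9 N, clicks over past half way and stays back by itself. Cannot move more than 2 mm while the yellow catch is home
- gate_left (a joint): wire gate of the left pen: 0 rad shut, grows as it swings out to the robot about the upright hinge at the cage's left corner; 1.57 square to the front, stop at 1.9. A damped spring pulls it shut (1 to 2 N at the handle); a sprung detent lies at 0.8 to 1.2 rad (3 to 8 N more), and a gate let go beyond it falls back to about 1.15
- left_hinge (a point): on the upright hinge axis of the left gate, at the height of the handle's grip point; turns with the gate
- left_handle (a point): grip point of the left gate's handle, 200 mm over the bench: an upright black round grip, 16 in diameter, top free at z = 226 mm, bracket below z = 155 mm, standing 48 mm out from the gate, 123 mm sideways from the hinge. Moves with the gate
- right_yellow_squeeze (a point): squeeze point of the right pen's yellow safety catch, fixed to the cage (axes as the cage's), 226 mm over the bench: midway between its two yellow tabs, upright plates 22 wide, 6 thick, 32 or more tall, tops at z = 240, one behind the other along cage x. Their outer faces stand 27 mm before and behind this point, 14 mm when squeezed home. Bolts around them reach z = 203 at most
- yellow_right (a joint): yellow safety catch of the right pen: 0 m home, 0.013 m when its two tabs, geared together, are squeezed fully towards each other (travel of each tab). Takes 4 to 9 N; past half way it clicks over and stays back by itself. Home, its nose stands behind the red bolt and blocks it
- right_red_squeeze (a point): squeeze point of the right pen's red main catch, fixed to the cage (axes as the cage's), 226 mm over the bench: midway between its two red tabs, upright plates 22 wide, 6 thick, tops at z = 240, side by side along cage y. Their outer faces stand 27 mm to either side of this point, 14 mm when squeezed home. Bolts around them reach z = 203 at most
- red_right (a joint): red main catch of the right pen: 0 m home (gate locked), 0.013 m when its two tabs, geared together, are squeezed fully towards each other (gate free). Takes 4 to 9 N, clicks over past half way and stays back by itself. Cannot move more than 2 mm while the yellow catch is home
- gate_right (a joint): wire gate of the right pen: 0 rad shut, grows as it swings out to the robot about the upright hinge at the cage's right corner; 1.57 square to the front, stop at 1.9. A damped spring pulls it shut (1 to 2 N at the handle); a sprung detent lies at 0.8 to 1.2 rad (3 to 8 N more), and a gate let go beyond it falls back to about 1.15
- right_hinge (a point): on the upright hinge axis of the right gate, at the height of the handle's grip point; turns with the gate
- right_handle (a point): grip point of the right gate's handle, 200 mm over the bench: an upright black round grip, 16 in diameter, top free at z = 226 mm, bracket below z = 155 mm, standing 48 mm out from the gate, 123 mm sideways from the hinge. Moves with the gate
- spray_bottle (a point): bystander: green spray bottle, 80 across, 152 high, 60 mm up its axis
- tube_rack (a point): bystander: clear rack with orange-capped tubes, 70 x 130 x 60, at half its height
- wash_bottle (a point): bystander: white wash bottle, 66 across, 168 high with a bent spout above, 80 mm up its axis
Mind the look-alikes: they are no part of the job. There is more than one size of the part that bears water_bowl; the job needs the largest.

How it is judged (in metres and radians):
On the way, in this order (a step that is already met when the one before it is completed fails the run):
1. the yellow safety catch of the pen with the water bowl is squeezed back, both tabs between the fingers, the red bolt still home (((y of water_bowl in the frame of cage above 0 m and value of joint yellow_left above 0.01 m and x of the grasp point in the frame of left_yellow_squeeze between -0.014 and 0.014 m and distance between the grasp point and left_yellow_squeeze below 0.045 m and value of joint gate_left below 0.1 rad and value of joint red_left below 0.004 m) or (y of water_bowl in the frame of cage below 0 m and value of joint yellow_right above 0.01 m and x of the grasp point in the frame of right_yellow_squeeze between -0.014 and 0.014 m and distance between the grasp point and right_yellow_squeeze below 0.045 m and value of joint gate_right below 0.1 rad and value of joint red_right below 0.004 m))), for 0.1 s.
2. the red main catch of that pen is squeezed back, both tabs between the fingers, the gate still shut (((y of water_bowl in the frame of cage above 0 m and value of joint red_left above 0.01 m and y of the grasp point in the frame of left_red_squeeze between -0.014 and 0.014 m and distance between the grasp point and left_red_squeeze below 0.045 m and value of joint gate_left below 0.1 rad) or (y of water_bowl in the frame of cage below 0 m and value of joint red_right above 0.01 m and y of the grasp point in the frame of right_red_squeeze between -0.014 and 0.014 m and distance between the grasp point and right_red_squeeze below 0.045 m and value of joint gate_right below 0.1 rad))), for 0.1 s.
3. that gate is swung past its detent by its handle (((y of water_bowl in the frame of cage above 0 m and value of joint gate_left above 1.3 rad and contact force between the fingers and gate_left above 0.5 N) or (y of water_bowl in the frame of cage below 0 m and value of joint gate_right above 1.3 rad and contact force between the fingers and gate_right above 0.5 N))), for 0.1 s.
At the end, for the whole second after the job is handed in: Gate of the bowl's pen held still beyond 1.48 rad (85 deg), handle gripped in the fingers (over 5 N, grasp point within 30 mm of its grip point), both its catches back over 9 mm; the other gate within 0.05 rad of shut, its catches within 4 mm of home (((y of water_bowl in the frame of cage above 0 m and value of joint gate_left above 1.48 rad and velocity of joint gate_left between -0.15 and 0.15 rad/s and contact force between the fingers and gate_left above 5 N and distance between the grasp point and left_handle below 0.03 m and value of joint each of yellow_left, red_left above 0.009 m and value of joint gate_right below 0.05 rad and value of joint yellow_right below 0.005 m and value of joint red_right below 0.004 m) or (y of water_bowl in the frame of cage below 0 m and value of joint gate_right above 1.48 rad and velocity of joint gate_right between -0.15 and 0.15 rad/s and contact force between the fingers and gate_right above 5 N and distance between the grasp point and right_handle below 0.03 m and value of joint each of yellow_right, red_right above 0.009 m and value of joint gate_left below 0.05 rad and value of joint yellow_left below 0.005 m and value of joint red_left below 0.004 m))); the arm keeps its last pose, push and grip.
It fails at once if a catch or the gate of the occupied pen (nest box) is worked ((y of water_bowl in the frame of cage above 0 m and (value of joint any of yellow_right, red_right above 0.005 m or value of joint gate_right above 0.08 rad)) or (y of water_bowl in the frame of cage below 0 m and (value of joint any of yellow_left, red_left above 0.005 m or value of joint gate_left above 0.08 rad))).
It fails at once if the bowl or the nest box is shifted in its pen (distance of any of water_bowl, nest_box from where it was at the start of the episode above 0.02 m).
It fails at once if the spray bottle, the tube rack or the wash bottle is shifted by more than 20 mm or tipped (distance of any of spray_bottle, tube_rack, wash_bottle from where it was at the start of the episode above 0.02 m or angle between any of spray_bottle, tube_rack, wash_bottle's own z axis and vertical above 0.35 rad).
It also fails if it takes over 64 s, if anything falls off the work surface, if the arm or the gripper's body presses on something with over 40 N, if the wrist force passes 120 N, or if a joint passes its speed limit or range.

## Working session

There is one attempt and no reset: what is moved stays moved. The work goes in short steps, Python scripts to look and compute and a tool call to move; the robot and the scene stay as the last step left them, time stands still between calls to the robot, and variables do not carry over. Pictures are saved under pics/ and viewed, at most 10 in all, crops included, and the job is handed in when it is done.

Besides the shell and the picture viewer there is one more tool, called as name(argument=value, ...) on one line, values as JSON. send_rows: Moves the arm, as the interface text tells. Its arguments: {"type":"object","properties":{"targets":{"type":"array","items":{"type":"number"}},"newtons":{"type":"number"}},"required":["targets"]}

```bash
mkdir -p pics; python3 - <<'E'
from rig import monitor, eyes
import cv2,numpy as np,pickle
print(monitor.sense())
for n in ["scene","side"]:
    c=eyes.capture(n); pickle.dump(c,open(n+'.pkl','wb'))
    cv2.imwrite(f'pics/{n}0.png',c['img'][:,:,::-1]); print(n,c['K'].round(1).tolist(),c['R'].round(3).tolist(),c['t'].round(1).tolist(),(-c['R'].T@c['t']).round())
E
```

```text
{'time_s': 0.0, 'joints': array([-1.51239974e+00,  3.13465395e-01,  1.49841324e+00,  1.91565771e-06,
        1.33101622e+00, -2.23370009e-01]), 'dq': array([-2.64102636e-04, -1.92823730e-05,  1.71635105e-03,  9.17540269e-04,
       -7.48932878e-04, -4.83380891e-04]), 'tau': array([-4.90345002e-06, -4.12262464e+01, -2.59742564e+01, -1.92603352e-04,
        4.16200128e-03, -1.46199307e-05]), 'eef_pos': array([ 145.96669041, -504.03846794,  230.73617843]), 'ee_rot': array([-6.48807972e-04,  9.90092174e-01,  1.40417462e-01,  5.45731974e-05]), 'force': array([ 0.2314334 , -0.72410247,  0.62996012]), 'wrist_torque': array([-0.01712734, -0.00092999, -0.00087817]), 'grip_force': 0.0, 'grip_width': 0.9989555617507341}
scene [[464.0, 0.0, 258.1], [0.0, 464.0, 187.6], [0.0, 0.0, 1.0]] [[0.267, 0.964, -0.009], [0.911, -0.256, -0.323], [-0.313, 0.078, -0.947]] [-163.1, -499.4, 1636.5] [1011.  -99. 1386.]
side [[421.4, 0.0, 255.1], [0.0, 421.4, 193.1], [0.0, 0.0, 1.0]] [[-0.841, -0.541, 0.01], [-0.516, 0.797, -0.315], [0.163, -0.27, -0.949]] [519.1, 371.2, 1174.6] [ 437.  302. 1227.]
```

View pics/scene0.png

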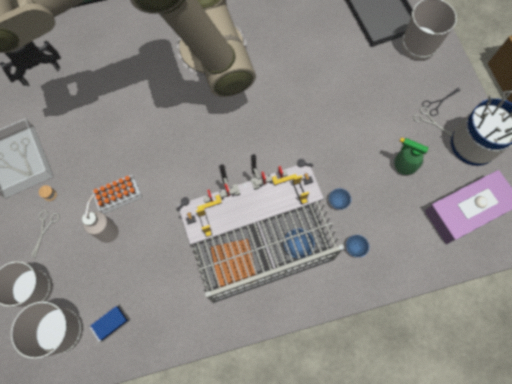

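View pics/side0.png

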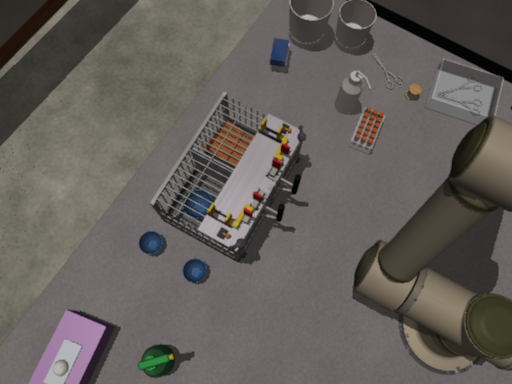

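The scene view shows the cage with its front towards the robot. The bowl in the cage, at (298,243), is in the +y (left) pen, and the nest box, at (233,262), is in the right pen. The blue dishes at (340,199) and (357,245) are outside the cage and smaller, so they are decoys. In the side view the bowl is at (202,203), the nest box at (230,143) and the handles at (297,184) and (281,212). I'll enlarge both to confirm.

```bash
python3 - <<'E'
import cv2,pickle,numpy as np
a=pickle.load(open('scene.pkl','rb'))['img'][145:305,175:365]; b=pickle.load(open('side.pkl','rb'))['img'][90:285,150:310]
A=cv2.resize(a,None,fx=2.4,fy=2.4,interpolation=3); 
a=cv2.resize(a[:100,:150],None,fx=3,fy=3,interpolation=2);b=cv2.resize(b[10:180,40:155],None,fx=3,fy=3,interpolation=2)
o=np.zeros((600,800,3),np.uint8); o[:300,:450]=a; o[:510,455:800]=b
A=cv2.resize(A,(356,300)); o[300:600,:356]=A
cv2.imwrite('pics/crop.png',o[:,:,::-1])
E
```

```text
(no output)
```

View pics/crop.png

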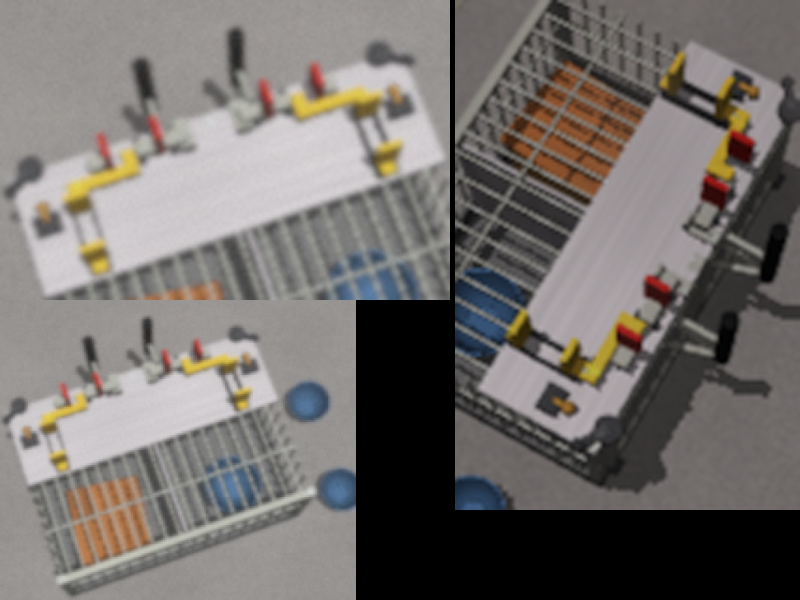

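The crop confirms it: the blue bowl stands in the left (+y) pen. Left yellow tabs are at scene (298,178) and (304,198), left red tabs at (264,177) and (281,171), left handle top at (254,156). Next I triangulate these.

```bash
cat > h.py <<'E'
import numpy as np
def ray(c,p):
    K=c['K'];d=np.array([(p[0]-K[0,2])/K[0,0],(p[1]-K[1,2])/K[1,1]])
    if c.get('fish'):
        r=np.hypot(*d); d=np.r_[d/r*np.sin(r),np.cos(r)] if r>1e-9 else np.r_[0,0,1.]
    else: d=np.r_[d,1]
    d=c['R'].T@d
    return -c['R'].T@c['t'],d/np.linalg.norm(d)
def plane(c,p,z):
    o,d=ray(c,p);return o+d*(z-o[2])/d[2]
def tri(*cp):
    A=0;b=0;rs=[ray(c,p) for c,p in cp]
    for o,d in rs:
        P=np.eye(3)-np.outer(d,d);A=A+P;b=b+P@o
    X=np.linalg.solve(A,b)
    return X,max(np.linalg.norm(np.cross(d,X-o)) for o,d in rs)
E
python3 - <<'E'
from h import *;import pickle
s=pickle.load(open('scene.pkl','rb'));d=pickle.load(open('side.pkl','rb'))
for n,p,q in [('yfront',(298,177),(231,216)),('yback',(304,197),(211,207)),('redR',(263.5,173),(258,195)),('redL',(280.5,168),(248,211)),('handletop',(253.7,156),(282,206)),('Rhandletop',(222,166),(298,176)),('spray',(412,145),(165,356)),('wash',(90,215),(355,78)),('rack',(117,192),(369,128))]:
    X,e=tri((s,p),(d,q));print(n,X.round(),e.round(1))
E
```

```text
yfront [627. 104. 232.] 3.6
yback [682. 107. 220.] 1.0
redR [597.  21. 240.] 0.6
redL [595.  69. 240.] 0.8
handletop [535.   9. 223.] 1.0
Rhandletop [542. -80. 226.] 0.3
spray [588. 466. 136.] 9.2
wash [ 563. -458.  169.] 3.2
rack [ 458. -411.   35.] 2.9
```

send_rows(targets=[0,0,-9.7,0,0,-0.3,1,0,0,-9.7,0,0,-0.3,1,0,0,-9.7,0,0,-0.3,1,0,0,-9.7,0,0,-0.3,1,0,0,-9.7,0,0,-0.3,1], newtons=60)

```text
time_s: 0.72
eef_pos: [146.0, -504.2, 321.6]
ee_rot: [-0.0, 0.844, 0.537, 0.0]
force: [0.1, -0.1, 0.6]
grip_width: 1.0
grip_force: 0.0
```

send_rows(targets=[0,0,-9.7,0,0,-0.3,1,0,0,-9.7,0,0,-0.3,1,0,0,-9.7,0,0,-0.3,1,0,0,0,0,0,0,1])

```text
time_s: 1.23
eef_pos: [146.0, -504.5, 375.8]
ee_rot: [0.001, 0.684, 0.729, -0.001]
force: [-0.0, 0.0, -0.7]
grip_width: 0.999
grip_force: 0.0
```

```bash
cat > rel.py <<'E'
import sys,numpy as np
from rig import monitor
from scipy.spatial.transform import Rotation as Ro
def pose():
    s=monitor.sense();q=s['ee_rot'];R=Ro.from_quat([q[1],q[2],q[3],q[0]]).as_matrix();return s,R
def show(*ts):
    s,R=pose();p=s['eef_pos'];print('tcp',p.round(1),'yaw_y',np.degrees(np.arctan2(R[1,1],R[0,1])).round(2),'z',R[:,2].round(4),'q',s['joints'].round(2),'F',s['force'].round(1),'g',round(s['grip_width'],3),round(s['grip_force'],1),'t',s['time_s'])
    for t in ts: print('to',t,'units',(R.T@(np.array(t)-p)/60).round(2))
if __name__=='__main__': show(*[[float(v) for v in a.split(',')] for a in sys.argv[1:]])
E
python3 rel.py 630,90,375
```

```text
tcp [ 146.  -504.5  375.8] yaw_y 3.66 z [ 1.0e-04 -1.6e-03 -1.0e+00] q [-1.51  0.26  1.2   0.    1.68 -1.58] F [-0.   0.  -0.7] g 0.999 0.0 t 1.225
to [630.0, 90.0, 375.0] units [ 9.37  8.68 -0.  ]
```

send_rows(targets=[0,0,0,0.67,0.62,0,1,0,0,0,0.67,0.62,0,1,0,0,0,0.67,0.62,0,1,0,0,0,0.67,0.62,0,1,0,0,0,0.67,0.62,0,1])

```text
time_s: 1.85
eef_pos: [319.2, -289.9, 374.2]
ee_rot: [-0.001, 0.685, 0.728, 0.0]
force: [1.1, -0.4, -0.2]
grip_width: 1.004
grip_force: 0.0
```

send_rows(targets=[0,0,0,0.67,0.62,0,1,0,0,0,0.67,0.62,0,1,0,0,0,0.67,0.62,0,1,0,0,0,0.67,0.62,0,1,0,0,0,0.67,0.62,0,1])

```text
time_s: 2.48
eef_pos: [491.7, -77.1, 374.2]
ee_rot: [-0.001, 0.685, 0.728, -0.0]
force: [-0.0, -0.5, -0.0]
grip_width: 1.001
grip_force: 0.0
```

send_rows(targets=[0,0,0,0.67,0.62,0,1,0,0,0,0.67,0.62,0,1,0,0,0,0.67,0.62,0,1,0,0,0,0.67,0.62,0,1,0,0,0,0,0,0,1])

```text
time_s: 3.1
eef_pos: [630.1, 94.0, 371.6]
ee_rot: [-0.002, 0.684, 0.73, -0.001]
force: [-0.0, -0.1, -0.4]
grip_width: 1.004
grip_force: 0.0
```

```bash
python3 rel.py; python3 - <<'E'
from rig import eyes
import cv2,pickle
c=eyes.capture('wrist');pickle.dump(c,open('w1.pkl','wb'));print(c['K'].round(1).tolist(),c['R'].round(2).tolist(),(-c['R'].T@c['t']).round())
cv2.imwrite('pics/w1.png',cv2.resize(c['img'][:,:,::-1],(800,600),interpolation=2))
E
```

```text
tcp [630.1  94.  371.6] yaw_y 3.73 z [-4.7e-03  6.0e-04 -1.0e+00] q [-0.04  0.56  0.78  0.    1.81 -0.1 ] F [-0.  -0.1 -0.4] g 1.004 0.0 t 3.1
[[297.3, 0.0, 258.5], [0.0, 297.3, 195.8], [0.0, 0.0, 1.0]] [[1.0, 0.07, -0.0], [0.06, -0.96, 0.26], [0.01, -0.26, -0.96]] [627. 158. 514.]
```

View pics/w1.png

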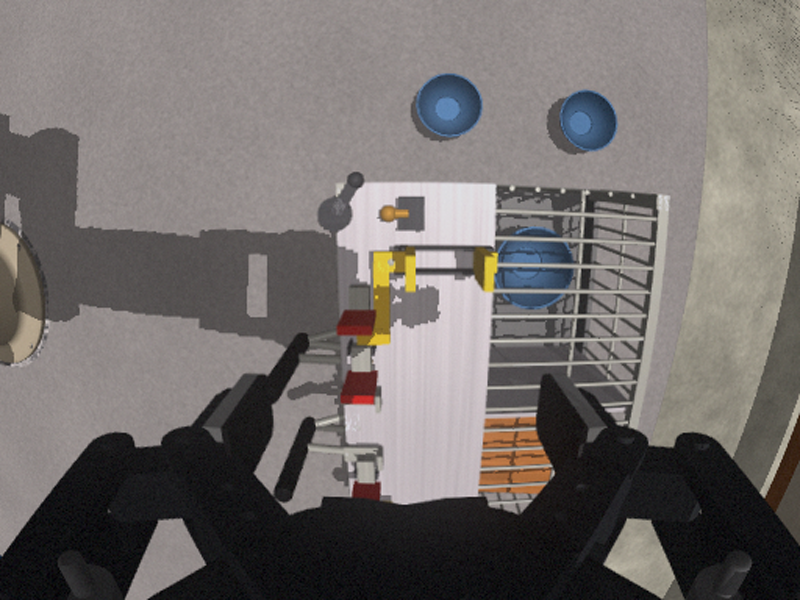

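The wrist view shows the left yellow tabs at (410,270) and (490,270), the left red tabs at (357,325) and (360,390), and the left handle at about (303,342). All are clear of obstacles.

```bash
python3 - <<'E'
from h import *;import pickle,cv2
c=pickle.load(open('w1.pkl','rb'));c['fish']=1;s=pickle.load(open('scene.pkl','rb'))
hsv=cv2.cvtColor(c['img'],cv2.COLOR_RGB2HSV)
for n,m in [('y',cv2.inRange(hsv,(22,120,90),(34,255,255))),('r',cv2.inRange(hsv,(0,150,80),(6,255,255))|cv2.inRange(hsv,(174,150,80),(180,255,255)))]:
    k,l,st,ce=cv2.connectedComponentsWithStats(m)
    for i in range(1,k):
        if st[i,4]>30: print(n,st[i],[plane(c,p,240)[:2].round(1).tolist() for p in [(st[i,0],st[i,1]),(st[i,0]+st[i,2],st[i,1]+st[i,3])]])
f=1/1.5625
for n,p in [('yf',(410,270)),('yb',(493,270)),('redL',(358,330)),('redR',(361,399))]: print(n,plane(c,np.array(p)*f,240).round(1))
for n,p,q in [('yf',(410,270),(298,177)),('yb',(493,270),(304,197)),('redL',(358,330),(280.5,168)),('redR',(361,399),(263.5,173)),('handle',(303,338),(253.7,156))]:
    X,e=tri((c,np.array(p)*f),(s,q));print(n,X.round(1),e.round(1))
E
```

```text
y [229 161  37  60 722] [[600.6, 115.4], [639.3, 58.6]]
y [309 161  10  26 191] [[675.3, 120.6], [687.6, 96.3]]
r [216 207  22   7 133] [[589.8, 69.6], [611.5, 64.0]]
r [223 238  12  12  54] [[597.5, 37.4], [610.1, 24.9]]
r [218 253  21   5 104] [[592.7, 20.0], [614.6, 16.0]]
r [226 309  17  11 123] [[602.3, -51.4], [622.2, -66.0]]
yf [632.4 106.2 240. ]
yb [682.7 109.9 240. ]
redL [602.8  66.3 240. ]
redR [606.3  18.5 240. ]
yf [632.  105.6 239.1] 0.6
yb [685.2 106.8 225.9] 0.7
redL [601.1  67.8 249.5] 2.9
redR [603.6  21.2 249.5] 3.8
handle [533.4  22.3 167.9] 20.1
```

```bash
python3 rel.py 657.5,108,290
```

```text
tcp [629.3  92.3 372.8] yaw_y 3.67 z [-0.0036  0.     -1.    ] q [-0.04  0.55  0.79 -0.    1.81 -0.1 ] F [ 0.  -0.1  0.2] g 1.004 0.0 t 3.15
to [657.5, 108.0, 290.0] units [0.23 0.49 1.38]
```

send_rows(targets=[0,0,0,0.12,0.25,0.35,1,0,0,0,0.11,0.24,0.35,1,0,0,0,0,0,0.35,1,0,0,0,0,0,0.33,1,0,0,0,0,0,0,1])

```text
time_s: 3.78
eef_pos: [656.5, 105.9, 291.3]
ee_rot: [-0.001, 0.685, 0.729, -0.001]
force: [-0.6, -0.7, -0.2]
grip_width: 1.0
grip_force: 0.0
```

```bash
python3 rel.py 657.5,108,209; python3 - <<'E'
from rig import eyes
from h import *
import cv2,pickle
c=eyes.capture('wrist');c['fish']=1;pickle.dump(c,open('w2.pkl','wb'))
w=pickle.load(open('w1.pkl','rb'))
hsv=cv2.cvtColor(c['img'],cv2.COLOR_RGB2HSV)
for n,m in [('y',cv2.inRange(hsv,(22,120,90),(34,255,255))),('r',cv2.inRange(hsv,(0,150,80),(6,255,255))|cv2.inRange(hsv,(174,150,80),(180,255,255)))]:
    k,l,st,ce=cv2.connectedComponentsWithStats(m)
    for i in range(1,k):
        if st[i,4]>30: print(n,st[i],[plane(c,p,240)[:2].round(1).tolist() for p in [(st[i,0],st[i,1]),(st[i,0]+st[i,2],st[i,1]+st[i,3])]])
cv2.imwrite('pics/w2.png',cv2.resize(c['img'][100:325,110:410,::-1],(800,600),interpolation=2))
E
```

```text
tcp [656.5 105.9 291.3] yaw_y 3.57 z [-3.e-03 -1.e-04 -1.e+00] q [-0.02  0.62  0.88 -0.    1.64 -0.08] F [-0.6 -0.7 -0.2] g 1.0 0.0 t 3.775
to [657.5, 108.0, 209.0] units [0.03 0.02 1.37]
y [ 196  187   34   75 1118] [[612.8, 120.9], [637.9, 65.8]]
y [288 187  17  40 347] [[675.0, 124.9], [689.7, 96.9]]
r [174 252  22  10 159] [[595.7, 70.2], [612.5, 63.5]]
r [174 304  26   8 150] [[592.7, 21.8], [614.3, 16.4]]
```

View pics/w2.png

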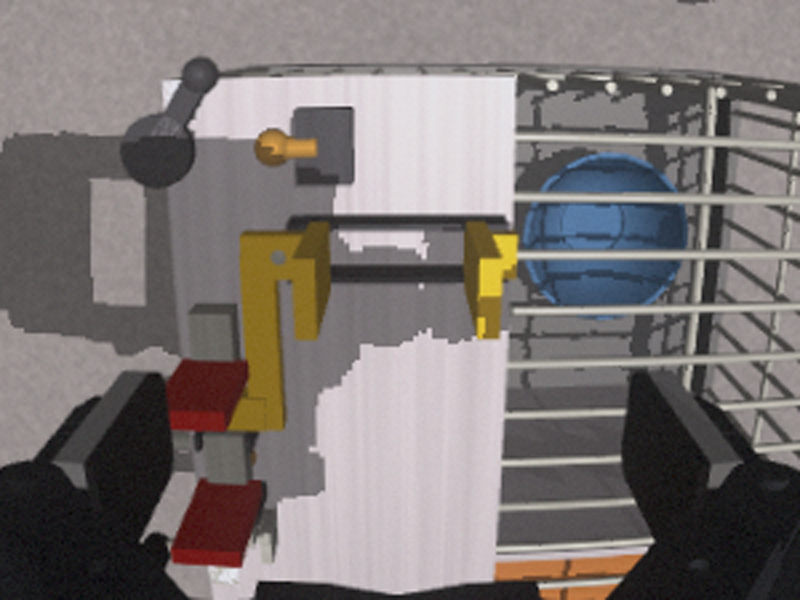

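The close view shows the front tab's top edge at crop columns 293-318 and the back tab's at 477-500, both on row 338.

```bash
python3 - <<'E'
from h import *;import pickle
c=pickle.load(open('w2.pkl','rb'))
for p in [(293,338),(500,338),(306,290),(489,300),(165,425),(238,425),(172,560),(248,560)]: print(p,plane(c,(110+p[0]/2.667,100+p[1]/2.667),240).round(1))
E
```

```text
(293, 338) [630.   93.3 240. ]
(500, 338) [684.3  96.8 240. ]
(306, 290) [633.1 106.8 240. ]
(489, 300) [680.4 107.1 240. ]
(165, 425) [593.7  63.8 240. ]
(238, 425) [615.  66. 240.]
(172, 560) [592.6  15.5 240. ]
(248, 560) [616.8  18.9 240. ]
```

send_rows(targets=[0,0,0,0,0.02,0.4,1,0,0,0,0,0,0.4,1,0,0,0,0,0,0.4,1,0,0,0,0,0,0.17,1,0,0,0,0,0,0,1])

```text
time_s: 4.45
eef_pos: [658.6, 106.8, 210.9]
ee_rot: [0.0, 0.684, 0.73, 0.0]
force: [0.3, 0.1, 0.8]
grip_width: 0.995
grip_force: 0.0
```

```bash
python3 rel.py 657.5,106.5,208
```

```text
tcp [658.6 106.8 210.9] yaw_y 3.71 z [ 5.e-04 -0.e+00 -1.e+00] q [-0.01  0.65  1.03 -0.    1.46 -0.08] F [0.3 0.1 0.8] g 0.995 0.0 t 4.45
to [657.5, 106.5, 208.0] units [-0.   -0.02  0.05]
```

send_rows(targets=[0,0,0,0,0,0.03,0.2,0,0,0,0,0,0,-0.1,0,0,0,0,0,0,-0.45,0,0,0,0,0,0,-0.45,0,0,0,0,0,0,-0.45], newtons=40)

```text
time_s: 5.08
eef_pos: [656.3, 107.3, 210.0]
ee_rot: [-0.002, 0.683, 0.73, -0.002]
force: [-19.3, -1.1, 10.9]
grip_width: 0.292
grip_force: 40.7
```

send_rows(targets=[0,0,0,0,0,0,-0.45,0,0,0,0,0,0,-0.45,0,0,0,0,0,0,-0.45,0,0,0,0,0,0,-0.45])

```text
time_s: 5.58
eef_pos: [656.3, 107.3, 210.0]
ee_rot: [-0.002, 0.683, 0.73, -0.002]
force: [-19.7, -0.4, 9.9]
grip_width: 0.297
grip_force: 40.7
```

```bash
python3 rel.py
```

```text
tcp [656.3 107.3 210. ] yaw_y 3.77 z [-5.4e-03 -4.0e-04 -1.0e+00] q [-0.01  0.65  1.04 -0.    1.46 -0.08] F [-19.7  -0.4   9.9] g 0.297 40.7 t 5.575
```

send_rows(targets=[0,0,0,0,0,0,0.3,0,0,0,0,0,0,1,0,0,0,0,0,0,1,0,0,0,0,0,-0.5,1,0,0,0,0,0,-0.7,1])

```text
time_s: 6.2
eef_pos: [658.3, 107.1, 280.4]
ee_rot: [-0.001, 0.684, 0.73, -0.001]
force: [0.5, 1.1, 1.4]
grip_width: 1.001
grip_force: 0.0
```

send_rows(targets=[0,0,10,0,0,-0.2,1,0,0,10,0,0,0,1,0,0,10,0,0,0,1,0,0,10,0,0,0,1,0,0,10,0,0,0,1])

```text
time_s: 6.82
eef_pos: [658.7, 107.1, 292.4]
ee_rot: [0.0, 0.929, 0.37, 0.0]
force: [0.7, -0.5, 0.5]
grip_width: 1.003
grip_force: 0.0
```

send_rows(targets=[0,0,10,0,0,0,1,0,0,10,0,0,0,1,0,0,10,0,0,0,1,0,0,10,0,0,0,1,0,0,0,0,0,0,1])

```text
time_s: 7.45
eef_pos: [658.6, 107.1, 292.4]
ee_rot: [-0.0, 0.999, 0.033, 0.0]
force: [0.3, -0.0, 0.6]
grip_width: 1.002
grip_force: 0.0
```

```bash
python3 rel.py 604,42.5,290; python3 - <<'E'
from rig import eyes
from h import *
import cv2,pickle
c=eyes.capture('wrist');c['fish']=1;pickle.dump(c,open('w3.pkl','wb'))
cv2.imwrite('pics/w3.png',cv2.resize(c['img'][:,:,::-1],(800,600),interpolation=2))
E
```

```text
tcp [658.6 107.1 292.4] yaw_y -86.16 z [ 2.e-04  0.e+00 -1.e+00] q [-0.01  0.63  0.87  0.    1.65  1.49] F [ 0.3 -0.   0.6] g 1.002 0.0 t 7.45
to [604.0, 42.5, 290.0] units [-0.98  1.01  0.04]
```

View pics/w3.png

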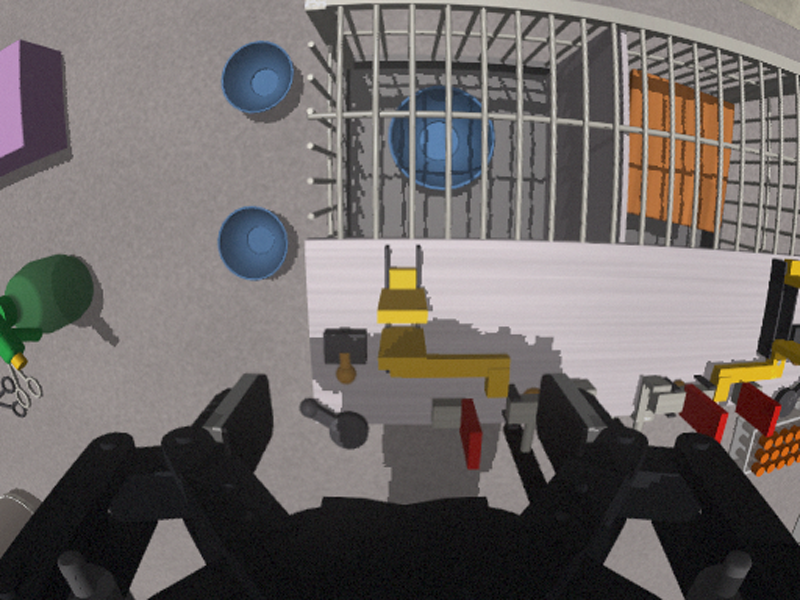

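The yellow tabs at (402,315) and (405,340) now stay close together, so that catch is back. On to the red catch.

send_rows(targets=[0,0,0,-0.33,0.34,0,1,0,0,0,-0.33,0.34,0,1,0,0,0,-0.32,0.33,0,1,0,0,0,0,0,0.1,1,0,0,0,0,0,0,1])

```text
time_s: 8.12
eef_pos: [604.0, 43.2, 285.9]
ee_rot: [-0.0, 0.999, 0.034, -0.0]
force: [0.5, -0.5, 0.0]
grip_width: 0.998
grip_force: 0.0
```

```bash
python3 rel.py 604,42.5,209; python3 - <<'E'
from rig import eyes
from h import *
import cv2,pickle
c=eyes.capture('wrist');c['fish']=1;pickle.dump(c,open('w4.pkl','wb'))
cv2.imwrite('pics/w4.png',cv2.resize(c['img'][120:345,110:410,::-1],(800,600),interpolation=2))
E
```

```text
tcp [604.   43.2 285.9] yaw_y -86.15 z [-8.e-04  4.e-04 -1.e+00] q [-0.12  0.47  1.13  0.    1.54  1.38] F [ 0.5 -0.5  0. ] g 0.998 0.0 t 8.125
to [604.0, 42.5, 209.0] units [0.   0.01 1.28]
```

View pics/w4.png

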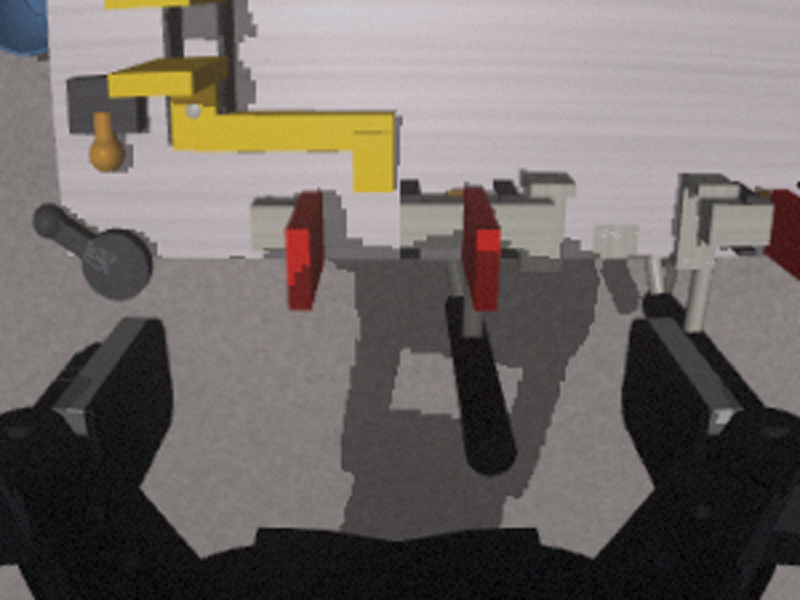

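The red tab tops are bright at crop (298,270) and (487,270). The left handle runs up to its top at (492,455), and the yellow catch is back, clear of the bolt.

```bash
python3 - <<'E'
from h import *;import pickle
c=pickle.load(open('w4.pkl','rb'));s=pickle.load(open('scene.pkl','rb'));d=pickle.load(open('side.pkl','rb'))
f=lambda p:(110+p[0]/2.667,120+p[1]/2.667)
for p in [(287,270),(498,270),(298,230),(298,309),(487,230),(487,309)]: print(p,plane(c,f(p),240).round(1))
print('handle top',plane(c,f((492,452)),226).round(1)); print(tri((c,f((492,455))),(s,(253.7,156)),(d,(282,206))))
E
```

```text
(287, 270) [599.5  68.5 240. ]
(498, 270) [603.2  15.1 240. ]
(298, 230) [610.4  66.1 240. ]
(298, 309) [589.   65.4 240. ]
(487, 230) [613.6  19.  240. ]
(487, 309) [592.3  16.8 240. ]
handle top [539.5   7.7 226. ]
(array([535.34544147,   8.51539185, 222.37939076]), np.float64(1.8411389778480354))
```

send_rows(targets=[0,0,0,0,0,0.4,1,0,0,0,0,0,0.4,1,0,0,0,0,0.01,0.3,1,0,0,0,0,0,0.15,1,0,0,0,0,0,0.03,1])

```text
time_s: 8.8
eef_pos: [604.1, 42.5, 209.5]
ee_rot: [-0.0, 0.999, 0.033, -0.0]
force: [-1.3, 0.6, 0.5]
grip_width: 1.001
grip_force: 0.0
```

send_rows(targets=[0,0,0,0,0.01,0,0.2,0,0,0,0,0,0,-0.1,0,0,0,0,0,0,-0.45,0,0,0,0,0,0,-0.45,0,0,0,0,0,0,-0.45])

```text
time_s: 9.43
eef_pos: [604.0, 44.3, 211.2]
ee_rot: [-0.002, 0.999, 0.033, 0.001]
force: [-3.1, 14.8, 8.0]
grip_width: 0.296
grip_force: 42.5
```

send_rows(targets=[0,0,0,0,0,0,-0.45,0,0,0,0,0,0,-0.45,0,0,0,0,0,0,-0.45])

```text
time_s: 9.8
eef_pos: [604.0, 44.4, 211.2]
ee_rot: [-0.002, 0.999, 0.034, 0.001]
force: [-1.9, 14.7, 8.0]
grip_width: 0.298
grip_force: 42.5
```

```bash
python3 rel.py
```

```text
tcp [604.   44.4 211.2] yaw_y -86.16 z [ 0.0019  0.0046 -1.    ] q [-0.12  0.51  1.27  0.    1.37  1.38] F [-1.9 14.7  8. ] g 0.298 42.5 t 9.8
```

send_rows(targets=[0,0,0,0,0,0,0.3,0,0,0,0,0,0,1,0,0,0,0,0,0,1,0,0,0,0,0,-0.6,1,0,0,0,0,0,-0.8,1])

```text
time_s: 10.42
eef_pos: [603.5, 41.3, 293.8]
ee_rot: [-0.0, 0.999, 0.032, -0.001]
force: [0.5, -0.4, 0.6]
grip_width: 0.995
grip_force: 0.0
```

send_rows(targets=[0,0,-9.5,0,0,0,1,0,0,-9.5,0,0,0,1,0,0,-9.5,0,0,0,1,0,0,-9.5,0,0,0,1,0,0,-9.5,0,0,0,1])

```text
time_s: 11.05
eef_pos: [603.9, 41.3, 293.6]
ee_rot: [0.0, 0.901, 0.435, -0.0]
force: [0.1, 0.1, 0.4]
grip_width: 1.0
grip_force: 0.0
```

send_rows(targets=[0,0,-9.5,0,0,0,1,0,0,-9.5,0,0,0,1,0,0,-9.5,0,0,0,0.2,0,0,0,0,0,0,0.2,0,0,0,0,0,0,0.2])

```text
time_s: 11.68
eef_pos: [603.9, 41.4, 293.7]
ee_rot: [0.0, 0.769, 0.64, -0.0]
force: [0.5, -0.1, 0.7]
grip_width: 0.604
grip_force: 0.0
```

```bash
python3 rel.py 537.5,8.5,290 537.5,8.5,181; python3 - <<'E'
from rig import eyes
from h import *
import cv2,pickle
c=eyes.capture('wrist');c['fish']=1;pickle.dump(c,open('w5.pkl','wb'))
cv2.imwrite('pics/w5.png',cv2.resize(c['img'][:,:,::-1],(800,600),interpolation=2))
E
```

```text
tcp [603.9  41.4 293.7] yaw_y -10.45 z [-1.e-04 -1.e-04 -1.e+00] q [-0.12  0.47  1.12 -0.    1.56  0.06] F [ 0.5 -0.1  0.7] g 0.604 0.0 t 11.675
to [537.5, 8.5, 290.0] units [-0.74 -0.99  0.06]
to [537.5, 8.5, 181.0] units [-0.74 -0.99  1.88]
```

View pics/w5.png

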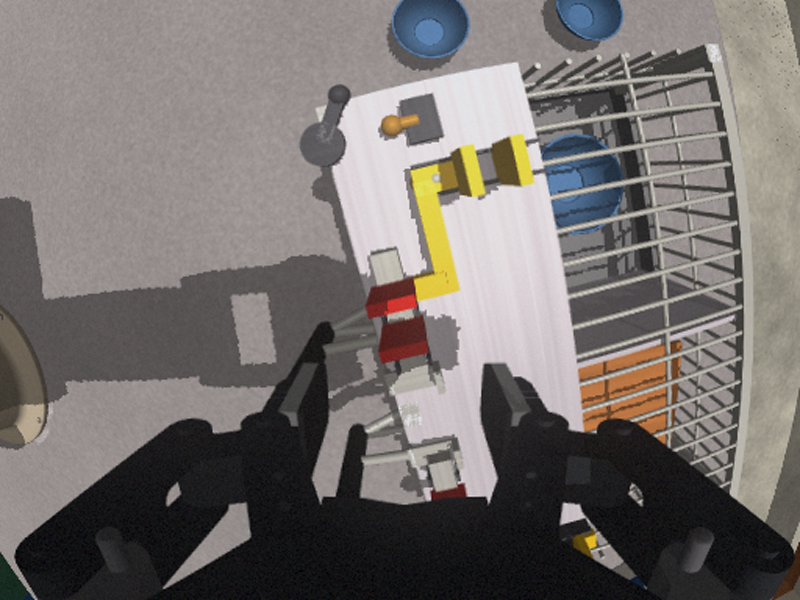

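Both catches stay back: the red tabs at (392,300) and (403,340) are together, and so are the yellow tabs. Now the handle.

send_rows(targets=[0,0,0,-0.37,-0.5,0,0.2,0,0,0,-0.37,-0.49,0,0.2,0,0,0,0,0,0.4,0.2,0,0,0,0,0,0.4,0.2,0,0,0,0,0,0.1,0.2])

```text
time_s: 12.35
eef_pos: [537.1, 8.5, 238.7]
ee_rot: [-0.001, 0.768, 0.641, -0.001]
force: [0.9, -0.7, 1.5]
grip_width: 0.596
grip_force: 0.0
```

```bash
python3 rel.py 537.5,8.5,181; python3 - <<'E'
from h import *;import pickle
c=pickle.load(open('w5.pkl','rb'));
for z in (180,200): print(plane(c,(323/1.5625,145/1.5625),z).round(1))
E
```

```text
tcp [537.1   8.5 238.7] yaw_y -10.34 z [-2.1e-03  4.0e-04 -1.0e+00] q [-0.2   0.34  1.45 -0.    1.36 -0.02] F [ 0.9 -0.7  1.5] g 0.596 0.0 t 12.35
to [537.5, 8.5, 181.0] units [0.   0.01 0.96]
[576.5 133.7 180. ]
[579.6 131.5 200. ]
```

The corner knob at about (578,133) agrees with the hinge worked out from the handle, (577.5,134.4).

send_rows(targets=[0,0,0,0,0,0.32,0.2,0,0,0,0,0,0.32,0.2,0,0,0,0,0,0.32,0.2,0,0,0,0,0,0,-0.4,0,0,0,0,0,0,-1], newtons=60)

```text
time_s: 12.98
eef_pos: [537.9, 8.4, 183.3]
ee_rot: [0.001, 0.768, 0.641, 0.0]
force: [-11.0, -3.1, 6.4]
grip_width: 0.18
grip_force: 10.7
```

send_rows(targets=[0,0,0,0,0,0,-1,0,0,0,0,0,0,-1,0,0,0,0,0,0,-1])

```text
time_s: 13.35
eef_pos: [537.7, 8.4, 183.4]
ee_rot: [0.001, 0.767, 0.641, 0.0]
force: [-3.7, 0.1, 6.0]
grip_width: 0.171
grip_force: 58.6
```

```bash
cat >arc.py <<'E'
import sys,numpy as np
from rel import *
# arc about hinge: step in tool axes for turning dphi (deg) with the gate
H=np.array([577.5,134.0])
s,R=pose();p=s['eef_pos'];v=p[:2]-H;a=np.degrees(np.arctan2(v[1],v[0]))
gate=-(a-3.7-np.degrees(np.arctan2(-123,-48)));gate=(gate+180)%360-180
print('r',np.hypot(*v).round(1),'gate deg',gate.round(1));show()
for dp in map(float,sys.argv[1:]):
    w=np.radians(-dp);M=np.array([[np.cos(w),-np.sin(w)],[np.sin(w),np.cos(w)]])
    u=v*132/np.hypot(*v);print(dp,(R.T@np.r_[M@u+H-p[:2],0]/60).round(3))
E
python3 arc.py 5 10
```

```text
r 131.8 gate deg -0.0
tcp [537.7   8.4 183.4] yaw_y -10.26 z [ 1.2e-03 -5.0e-04 -1.0e+00] q [-0.2   0.38  1.53 -0.    1.23 -0.02] F [-3.7  0.1  6. ] g 0.171 58.6 t 13.35
5.0 [ 0.029 -0.19  -0.   ]
10.0 [ 0.078 -0.375 -0.   ]
```

send_rows(targets=[0,0,5,0.029,-0.19,0,-1,0,0,5,0.029,-0.19,0,-1,0,0,5,0.029,-0.19,0,-1,0,0,5,0.029,-0.19,0,-1,0,0,5,0.029,-0.19,0,-1])

```text
time_s: 13.98
eef_pos: [488.2, 36.4, 183.5]
ee_rot: [0.001, 0.889, 0.459, 0.002]
force: [3.5, 2.3, 3.7]
grip_width: 0.168
grip_force: 58.6
```

```bash
python3 arc.py 5 25
```

```text
r 132.3 gate deg 24.8
tcp [488.2  36.4 183.5] yaw_y -35.41 z [ 3.8e-03 -1.0e-04 -1.0e+00] q [-0.17  0.28  1.68  0.    1.18  0.45] F [3.5 2.3 3.7] g 0.168 58.6 t 13.975
5.0 [ 0.037 -0.189 -0.001]
25.0 [ 0.323 -0.897 -0.002]
```

Tracking well. I'll continue through the detent.

send_rows(targets=[0,0,5,0.03,-0.19,0,-1,0,0,5,0.03,-0.19,0,-1,0,0,5,0.03,-0.19,0,-1,0,0,5,0.03,-0.19,0,-1,0,0,5,0.03,-0.19,0,-1])

```text
time_s: 14.6
eef_pos: [454.8, 82.7, 183.4]
ee_rot: [0.001, 0.967, 0.255, 0.002]
force: [2.8, -2.0, 2.2]
grip_width: 0.17
grip_force: 58.5
```

send_rows(targets=[0,0,5,0.03,-0.19,0,-1,0,0,5,0.03,-0.19,0,-1,0,0,5,0.03,-0.19,0,-1,0,0,5,0.03,-0.19,0,-1,0,0,0,0,0,0,-1])

```text
time_s: 15.22
eef_pos: [444.0, 127.8, 183.4]
ee_rot: [0.0, 0.996, 0.086, 0.001]
force: [-2.1, 0.2, 7.6]
grip_width: 0.171
grip_force: 59.1
```

```bash
python3 arc.py 5 25
```

```text
r 133.6 gate deg 69.7
tcp [444.  127.8 183.4] yaw_y -80.17 z [ 2.7e-03  1.0e-04 -1.0e+00] q [ 0.03  0.22  1.75 -0.    1.17  1.42] F [-2.1  0.2  7.6] g 0.171 59.1 t 15.225
5.0 [ 0.059 -0.186  0.   ]
25.0 [ 0.347 -0.893  0.001]
```

send_rows(targets=[0,0,5,0.04,-0.19,0,-1,0,0,5,0.035,-0.19,0,-1,0,0,5,0.035,-0.19,0,-1,0,0,5,0.03,-0.19,0,-1,0,0,5,0.03,-0.19,0,-1])

```text
time_s: 15.85
eef_pos: [453.1, 184.7, 183.4]
ee_rot: [-0.0, 0.991, -0.133, -0.001]
force: [-8.9, 1.2, 10.8]
grip_width: 0.164
grip_force: 59.4
```

send_rows(targets=[0,0,2,0.01,-0.08,0,-1,0,0,0,0,0,0,-1,0,0,0,0,0,0,-1,0,0,0,0,0,0,-1,0,0,0,0,0,0,-1])

```text
time_s: 16.48
eef_pos: [454.9, 189.1, 183.4]
ee_rot: [-0.001, 0.989, -0.149, -0.001]
force: [-10.2, 3.9, 10.3]
grip_width: 0.174
grip_force: 59.5
```

```bash
python3 arc.py 5;  python3 - <<'E'
from rig import eyes
import cv2,numpy as np
a=eyes.capture('scene')['img'][130:310,160:400];b=eyes.capture('side')['img'][80:290,130:330]
cv2.imwrite('pics/end.png',np.hstack([cv2.resize(a,(400,300),interpolation=2),cv2.resize(b,(286,300),interpolation=2)])[:,:,::-1])
E
```

```text
r 134.4 gate deg 96.6
tcp [454.9 189.1 183.4] yaw_y -107.13 z [-8.0e-04  1.5e-03 -1.0e+00] q [0.15 0.29 1.66 0.   1.19 2.02] F [-10.2   3.9  10.3] g 0.174 59.5 t 16.475
5.0 [ 0.071 -0.184  0.   ]
```

View pics/end.png

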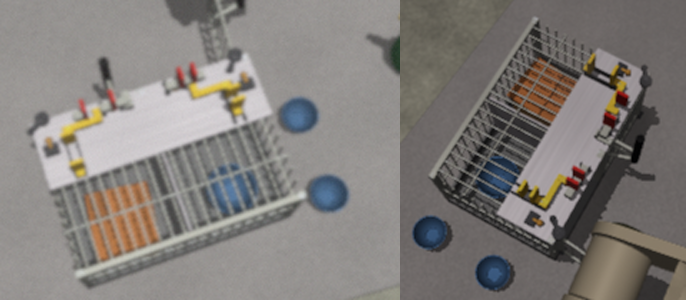

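The gate is open at about 96°, near (215,40) in the left image. Its catches are back with the tabs together at (188,75) and (235,95). The right pen is shut and its catches are untouched. The handle is gripped at 59 N, so I'm handing in.

```bash
python3 -c "
from rig import job
print(job.finish_job())"
```

```text
the job is handed in; nothing more can be done
None
```

The job is handed in: both left-pen catches are squeezed back, the left gate is held at about 96° (1.69 rad) by its handle at 59 N, and the occupied pen looked untouched in the last pictures. The interface gave no verdict.

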